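# Open a carton and gauge a rail bar

## Task

Swing both flaps of the carton back past upright, take out the rectangular bar (not the round rod) and lay it flat across the anvil of the height gauge, square to the gauge's arm, with its middle under the foot. Then gently bring the gauge head down until the bar has pushed the sprung foot in by about 5 mm, and leave it so, flaps open, rod in the carton and the other things on the bench undisturbed.

Things in the scene. Friction and masses are not known exactly. Their poses are not given: they have to be found in the camera images.
- carton: fixed box 208 (x) x 178 (y) x 75 mm high, walls 4 mm, flaps on the two long sides. Origin: centre of underside. A dark insert, top at 53 mm, fills both ends (|x| over 35 mm), with slots along x, 35 mm wide, at y = +38 and -38 mm, slot floor at 30 mm. The middle 70 mm is open down to the floor (4 mm) for fingers: what lies in a slot can be gripped only round its middle
- flap_a (a joint): flap on the carton's +y side, angle in rad: 0 flat shut over the box, 1.57 upright, up to 2.7 folded back outwards; stiff enough to stay where it is left; starts partly open
- flap_a_hinge (a point): middle of flap_a's hinge line, on the box's rim (75 mm above the table); the hinge runs along the carton's x
- flap_a_edge (a point): middle of flap_a's free edge, 75 mm from the hinge; the flap is 4 mm thick and 198 mm long
- flap_b (a joint): flap on the carton's -y side, same meaning as flap_a
- flap_b_hinge (a point): middle of flap_b's hinge line on the rim, 75 mm above the table
- flap_b_edge (a point): middle of flap_b's free edge, 75 mm from the hinge
- bar: loose rectangular aluminium bar 180 (x) x 30 (y) x 25 mm high, about 0.2 kg, lying in one of the two slots. Origin: centre of its underside, x along its length
- rod: loose round steel rod, 25 mm diameter, 180 mm long, lying in the other slot; leave it. Origin: middle of its length, at its underside as built; it turns if the rod rolls
- gauge: fixed height gauge stand: base plate 150 x 70 x 14 mm, steel anvil block 44 (x) x 60 (y) mm, flat top 45 mm above the table, and a 24 mm square column 88 mm behind the anvil's middle along +x, 272 mm tall. Origin: on the table under the anvil's middle
- anvil (a point): middle of the anvil's flat top, axes as the gauge; the foot comes down on this point
- gauge_head (a joint): how far the sliding head is lowered, m: 0 top, 0.091 bottom stop; stays where left (8 N friction). A grey block round the column with an arm 20 mm wide, 16 mm high reaching out over the anvil, its underside 30 mm above the free foot's tip. With the foot free its tip is 0.150 m minus this value above the table
- head_grip (a point): grip point on the black upright post, 20 mm square and 50 mm tall, on top of the arm straight above the foot; 74 mm above the foot's tip when the foot is free, 28 mm above the arm's top, 22 mm below the post's top
- gauge_foot (a joint): how far the sprung foot is pushed up into the head, in m: 0 hanging free, at most 0.012; about 1 N to start and 2.3 N at 5 mm
- foot_tip (a point): centre of the foot's 16 mm round contact face
- lens_post: upright post on a 40 mm round foot carrying a 44 mm lens ring in a black holder, 140 mm tall overall; stands about 122 mm from the anvil, off one or the other end of the gauge's y line. Origin: centre of its underside. Loose; leave it standing
- lens_case: flat black case 44 x 40 x 18 mm high, lying about 122 mm from the anvil, across from lens_post. Origin: centre of underside. Loose
- stripper: small blue hand tool 95 x 22 x 14 mm high lying between robot and work, long along its x. Origin: centre of underside. Loose
- screw_jar: clear jar with black lid, 48 mm diameter, 60 mm high. Origin: centre of underside. Loose
- hex_driver: screwdriver-shaped hand tool lying at the side, about 0.2 m long along its x. Loose
- mirror_mount: black mirror mount on a 60 x 40 mm plate, 56 mm high, at the back. Origin: centre of underside. Loose
Mind the look-alikes: they are no part of the job. There is more than one size of the bar; the job needs the smallest.

How it is judged:
By the outcome, as a careful person would: the job done as asked, in the order asked, and still so for the second after the job is handed in, with the robot touching nothing.
It also fails if it takes over 72 s, if anything falls off the work surface, if the arm or the gripper's body presses on something with over 40 N, if the wrist force passes 120 N, or if a joint passes its speed limit or range.

## Robot

A 6-joint arm with a two-finger parallel gripper is mounted at the origin on the work surface. World frame = base frame: x ahead of the robot, y to its left, z up, the work surface at z = 0. Lengths are in mm, angles in rad, forces in N, time in s.
With the tool pointing down it reaches from about 350 to 775 mm from the base axis. Payload 7.3 kg.
Tool frame: the origin (TCP) lies on the centre line of the jaws, within the pads' length; the fingertips stand 14 mm ahead of it and the grasp point (between the pads) lies 5 mm behind it; z points along the fingers, y is the line along which they close (so a half turn about z gives the same grasp; the last joint's range is limited). The gripper opens to 92 mm and grips with 3 to 60 N. Pads are 19 mm wide; open, the fingers measure 130 mm over their backs; the gripper's body (75 mm by 190 mm) begins 47 mm behind the grasp point.
Start: joints at [-1.426, 0.342, 1.524, -0, 1.275, -0.146], TCP at [150.549, -502.97, 240.741] pointing down, gripper open.
Joint ranges: [-2.53, 2.53], [-0.77, 2.02], [0.04, 2.7], [-1, 4.14], [0.28, 2.66], [-3.11, 3.11]. Speed limits (rad/s): [2.57, 2.57, 3.14, 3.14, 3.14, 3.14].

## Interface

Orientations are given as [roll, pitch, yaw] about the fixed x, y, z axes, in that order (R = Rz(yaw) Ry(pitch) Rx(roll)).
In Python, from plant import get_obs, capture, bot, spot_in, trace, pinpoint gives the robot as it stands.
- The arm moves only by the tool play_rows, never from a script. Its argument "rows" is a list of rows, each a list of 2 entries, a list of its own where there are three numbers: the shift along the world's x, y, z in units of 3 cm (1.0 is 3 cm), then the turn, a rotation vector about the world's x, y, z in units of 8 degrees (1.0 is 8 degrees). A call has 1 to 12 rows; each row shifts and turns the commanded pose from where the row before left it; what a row does not reach is not made up. A row lasts 1/8 s, in which the tool goes at most 62.5 mm and 10.7 degrees, less where a joint would pass 70% of its speed; a pose out of reach is approached as far as the arm can. A call with a number of a shift or a turn outside -1 to 1 is refused whole. A call with a gripper value outside its range is refused whole. "hand" is the opening, from -1 (shut) to 1 (fully open), set as the call begins (left out, the last holds). The fingers move at their own pace and stop on an object; the grip force is fixed at half the most. Time passes only in rows, so rows that do not move let the fingers close. It gives the time, the measured TCP pose, the force, the opening and the grip force at its end, in the units of the state.
- get_obs(): the state, without advancing time (a new reading comes with each control period).
- capture(name): name is "scene" or "top" or "wrist"; returns a dict with "frame" (384x512x3 uint8, red, green, blue), "fov_y" (degrees; the focal length in pixels is half the picture's height over the tangent of half this angle, whatever the lens; pixels are square), "cx", "cy" (the principal point, pixels), "dist" ([k1, k2, p1, p2, k3] as OpenCV has them; the pictures are not rectified), "rvec" (rotation vector, rad) and "tvec" (3), from world to camera coordinates, as OpenCV has them; the wrist camera has in their place "hand_eye" (4x4, takes a point from camera to tool coordinates, whose origin is the TCP and whose axes are the flange's). Camera axes: x right, y down, z forward; pixel columns grow to the right and rows downward; lengths in mm; the calibration is good to about 2 mm. A picture is of the moment at which its call begins: read the wrist's pose just before it. There is no depth.
- bot.close_job(): hands the job in; it is judged then, once.
Trained networks look in the newest picture that a camera, given by its name, has taken for a name from the list of things; names that differ only in an ending like _2 or _b are one class to them, and where a whole thing is asked for, a point or a joint stands for the part that bears it (a point fixed in the world has none). Each returns a list of dicts, best first, with "p" (0 to 1); they miss things now and then, are a little off and sometimes report something else, mostly with a low value. They report only what shows in the picture. A call takes as long as a camera call. They do not tell look-alikes from the thing itself.
- spot_in(query, camera): "at" ([row, column] in pixels, amid what is visible of it).
- trace(query, camera): "mask" (384x512 bool, what is visible of it) and "at" ([row, column] in pixels, amid what is visible of it).
- pinpoint(query, camera): "at" ([row, column] in pixels: a listed point, or the origin of a listed thing).
The state is a dict: "time": time; "joint_positions": joint angles; "dq": joint speeds; "tau": joint torques, N m; "tool_pos": TCP position; "tcp_rot": TCP orientation; "contact_force": force on the tool from outside, world axes, zero at the start; "moment": the same for the moment, N m; "grip_width": finger opening in mm; "finger_force": force on a finger pad.
Only numpy, scipy, OpenCV 4.12 (cv2) and the standard library are available. Lean on these libraries where they do the work, as an engineer would, in place of code of your own. Each camera call takes 0.05 s, during which the arm holds its last target. There are 200 camera calls.

## Working session

There is one attempt and no reset: what is moved stays moved. The work goes in short steps, Python scripts to look and compute and a tool call to move; the robot and the scene stay as the last step left them, time stands still between calls to the robot, and variables do not carry over. Pictures are saved under pics/ and viewed, at most 10 in all, crops included, and the job is handed in when it is done.

Besides the shell and the picture viewer there is one more tool, called after ">>>" as a command line: name --argument value ..., lists and objects as JSON in quotes. play_rows: Moves the arm, as the interface text tells. Shifts and turns lie within -1 to 1; 1 stands for 3 cm of shift or 8 degrees of turn. Its arguments: {"type":"object","properties":{"rows":{"type":"array"},"hand":{"type":"number"}},"required":["rows"]}

```bash
mkdir -p pics; ls; cat > h.py <<'E'
import numpy as np, cv2, sys
from plant import get_obs, capture, bot, spot_in, trace, pinpoint
from scipy.spatial.transform import Rotation as R
def cam(c,obs=None):
    h,w=c["frame"].shape[:2]; f=h/2/np.tan(np.radians(c["fov_y"])/2)
    K=np.array([[f,0,c["cx"]],[0,f,c["cy"]],[0,0,1.]])
    if "rvec" in c: Rm=cv2.Rodrigues(np.array(c["rvec"],float))[0]; t=np.array(c["tvec"],float).ravel()
    else:
        T=np.eye(4); T[:3,:3]=R.from_euler('xyz',obs["tcp_rot"]).as_matrix(); T[:3,3]=obs["tool_pos"]
        M=np.linalg.inv(T@np.array(c["hand_eye"])); Rm,t=M[:3,:3],M[:3,3]
    return K,np.array(c["dist"],float),Rm,t
def ray(cm,at):
    K,d,Rm,t=cm
    u=cv2.undistortPoints(np.array([[[at[1],at[0]]]],float),K,d)[0,0]
    return -Rm.T@t, Rm.T@np.array([u[0],u[1],1.])
def onz(cm,at,z):
    o,v=ray(cm,at); return o+v*(z-o[2])/v[2]
def tri(l):
    A=np.zeros((3,3));b=np.zeros(3);rs=[]
    for cm,at in l:
        o,v=ray(cm,at); v=v/np.linalg.norm(v); P=np.eye(3)-np.outer(v,v); A+=P;b+=P@o
    p=np.linalg.solve(A,b)
    for cm,at in l:
        o,v=ray(cm,at); v=v/np.linalg.norm(v); rs.append(np.linalg.norm((np.eye(3)-np.outer(v,v))@(p-o)))
    return p,max(rs)
def proj(cm,p):
    K,d,Rm,t=cm; return cv2.projectPoints(np.array(p,float).reshape(-1,1,3),cv2.Rodrigues(Rm)[0],t,K,d)[0].reshape(-1,2)
def save(c,n): cv2.imwrite("pics/"+n+".png",c["frame"][:,:,::-1])
E
cat > a.py <<'E'
from h import *
np.set_printoptions(precision=1,suppress=True)
cs={n:capture(n) for n in("scene","top")}
cms={n:cam(c) for n,c in cs.items()}
img=np.hstack([cs[n]["frame"] for n in cs]); 
for n in cs: save(cs[n],n)
for q in "carton flap_a_hinge flap_a_edge flap_b_hinge flap_b_edge bar rod gauge anvil head_grip foot_tip lens_post lens_case stripper screw_jar".split():
    r={n:pinpoint(q,n) for n in cs}
    print(q,{n:[(np.round(d["at"],1).tolist(),round(float(d["p"]),2)) for d in r[n][:3]] for n in r},end=' ')
    if r["scene"] and r["top"]: print(*tri([(cms[n],r[n][0]["at"]) for n in cs]))
    else: print()
print({n:(-cms[n][2].T@cms[n][3]) for n in cms})
E
python3 a.py
```

```text
pics
carton {'scene': [([269.3, 304.1], 0.87)], 'top': [([197.9, 197.7], 0.75), ([232.5, 373.8], 0.25), ([201.2, 222.4], 0.15)]} [507.1 266.4 -11.6] 8.97333768720088
flap_a_hinge {'scene': [([267.6, 329.0], 0.77), ([230.7, 158.4], 0.62), ([169.8, 200.1], 0.61)], 'top': [([189.7, 158.8], 0.84)]} [500.5 357.8  79. ] 1.192116633769385
flap_a_edge {'scene': [([242.8, 317.6], 0.83)], 'top': [([186.5, 168.2], 0.96)]} [502.4 314.2 138. ] 0.5931083995348917
flap_b_hinge {'scene': [([228.2, 287.9], 0.66), ([268.1, 327.8], 0.39)], 'top': [([201.1, 219.7], 0.91)]} [492.6 181.7  77.7] 5.427372983141203
flap_b_edge {'scene': [([229.8, 287.0], 0.67), ([222.6, 294.7], 0.66)], 'top': []} 
bar {'scene': [([334.0, 243.7], 0.96), ([221.2, 369.5], 0.67), ([154.9, 173.2], 0.64)], 'top': [([193.0, 183.9], 0.85), ([114.5, 184.3], 0.76), ([182.3, 170.3], 0.6)]} [ 629.1  296.2 -181. ] 88.65546612659092
rod {'scene': [([251.4, 292.4], 0.92), ([154.7, 173.0], 0.3)], 'top': []} 
gauge {'scene': [([166.6, 201.7], 0.66)], 'top': [([232.7, 372.0], 0.7), ([234.0, 377.2], 0.3)]} [ 485.8 -278.6   11.5] 1.282742524228
[... 302 characters left out ...]
ene': [], 'top': [([221.8, 396.3], 0.49)]} 
lens_post {'scene': [([180.5, 228.6], 0.61)], 'top': [([241.1, 331.9], 0.48)]} [ 445.9 -167.8   -2.5] 1.508905242627915
lens_case {'scene': [([155.8, 173.4], 0.37)], 'top': [([224.1, 408.9], 0.57)]} [ 531.4 -388.2   15. ] 2.674567915793863
stripper {'scene': [([269.9, 303.0], 0.57), ([223.3, 292.9], 0.56), ([189.3, 253.5], 0.44)], 'top': [([245.7, 298.2], 0.73), ([193.6, 183.1], 0.17)]} [ 383.1   -2.  -315.7] 118.36077865728511
screw_jar {'scene': [([262.6, 182.3], 0.81)], 'top': [([132.9, 273.7], 0.53), ([234.3, 372.4], 0.31)]} [761.2  54.1   8.6] 4.7406305548628485
{'scene': array([1093.6,  832.8, 1011.7]), 'top': array([ 304.1,   45.3, 1043.6])}
```

```bash
python3 - <<'E'
import cv2,numpy as np
a=cv2.imread('pics/scene.png');b=cv2.imread('pics/top.png')
cv2.imwrite('pics/s2.png',cv2.resize(a,(800,600),interpolation=cv2.INTER_CUBIC))
cv2.imwrite('pics/t2.png',cv2.resize(b[90:330,100:420],(800,600),interpolation=cv2.INTER_CUBIC))
E
```

```text
(no output)
```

View pics/s2.png

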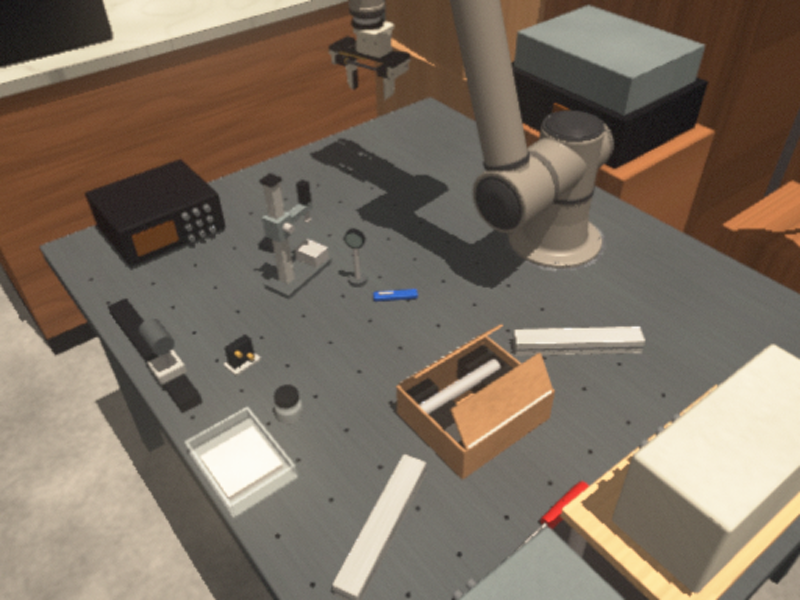

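View pics/t2.png

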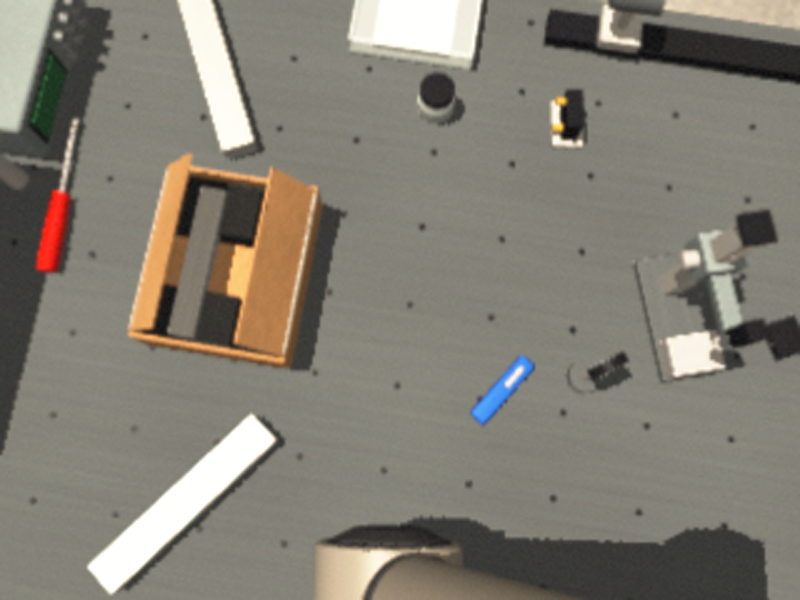

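Scene view (800x600 scale): the carton is at about (475,410), with the light rod in its far slot. Flap_a stands half open at (505,405), the gauge is at (285,235) and the lens post at (355,255). The two loose white bars at (580,338) and (380,525) are look-alikes.

Top crop: a flat grey bar lies in the +y slot at (200,260). Flap_b covers the rod side, and the stripper is at (503,390).

Next I'll fit the carton pose from pixel points.

```bash
cat > fit.py <<'E'
from h import *
from scipy.optimize import least_squares
np.set_printoptions(precision=3,suppress=True)
o=get_obs(); print(o["time"],o["tool_pos"],o["tcp_rot"],o["grip_width"],o["contact_force"])
cs={n:capture(n) for n in("scene","top")}; cms={n:cam(c) for n,c in cs.items()}
def flap(s,a,x,y0,L=75,off=89):  # s=+1 flap a
    return [x, s*(off-L*np.cos(a)), 75+L*np.sin(a)]
def T(p,P): 
    c,s=np.cos(p[2]),np.sin(p[2]); return np.array([p[0]+c*P[0]-s*P[1],p[1]+s*P[0]+c*P[1],P[2]])
t=lambda c,r:("top",(c/2.5+100,r/2.5+90)); s=lambda c,r:("scene",(c*.64,r*.64))
obs=[(t(290,362),lambda p:[-104,-89,75]),(t(318,187),lambda p:[104,-89,75]),
 (t(270,168),lambda p:flap(-1,p[4],99,0)),(t(240,345),lambda p:flap(-1,p[4],-99,0)),
 (t(188,155),lambda p:flap(1,p[3],99,0)),(t(131,330),lambda p:[-104,89,75]),
 (s(464,470),lambda p:[104,89,0]),(s(398,390),lambda p:[104,-89,75]),(s(552,392),lambda p:[-104,89,75]),
 (s(543,355),lambda p:flap(1,p[3],-99,0)),(s(455,403),lambda p:flap(1,p[3],99,0))]
def res(p):
    return np.concatenate([proj(cms[c],T(p,f(p)))[0]-np.array(uv) for (c,uv),f in obs])
r=least_squares(res,[505,268,-.1,.95,.4],loss='soft_l1',x_scale=[10,10,.1,.1,.1]); print(r.x); print(res(r.x).reshape(-1,2))
E
python3 fit.py
```

```text
1.6 [ 150.552 -502.966  240.75 ] [ 3.141 -0.     0.291] 92.00351101167043 [0.693 0.551 0.429]
[502.252 265.034   0.011   1.083   0.92 ]
[[-1.424  0.169]
 [-0.324  0.042]
 [ 0.682  0.25 ]
 [-0.607 -0.131]
 [-1.513 -0.239]
 [ 0.098  3.582]
 [-0.572  5.519]
 [-1.613 -2.551]
 [ 1.144 -2.496]
 [-1.287 -2.269]
 [-0.679  4.402]]
```

>>> play_rows --rows '[[[0.6,1,0.4],[0,0,-0.2]],[[0.6,1,0.4],[0,0,-0.2]],[[0.6,1,0.4],[0,0,-0.2]],[[0.6,1,0.4],[0,0,-0.2]],[[0.6,1,0.4],[0,0,-0.2]],[[0.6,1,0.4],[0,0,-0.2]],[[0.6,1,0.4],[0,0,-0.2]],[[0.6,1,0.4],[0,0,-0.2]],[[0.6,1,0.4],[0,0,-0.2]],[[0.6,1,0.4],[0,0,-0.2]],[[0.6,1,0.4],[0,0,0]],[[0.6,1,0.4],[0,0,0]]]' --hand -1

```text
time: 3.2
tool_pos: [367.0, -141.9, 385.3]
tcp_rot: [3.141, -0.0, 0.011]
contact_force: [1.1, -0.3, -0.1]
grip_width: 0.4
finger_force: 0.0
```

>>> play_rows --rows '[[[0.4,1,0],[0,0,0]],[[0.4,1,0],[0,0,0]],[[0.4,1,0],[0,0,0]],[[0.4,1,0],[0,0,0]],[[0.4,1,0],[0,0,0]],[[0.4,1,0],[0,0,0]],[[0.4,1,0],[0,0,0]],[[0.4,1,0],[0,0,0]],[[0.4,1,0],[0,0,0]],[[0.4,1,0],[0,0,0]],[[0.2,0.8,0],[0,0,0]],[[0,0,0],[0,0,0]]]'

```text
time: 4.7
tool_pos: [492.6, 182.2, 384.2]
tcp_rot: [3.141, 0.001, 0.014]
contact_force: [0.7, -0.2, -0.5]
grip_width: 0.6
finger_force: 0.0
```

```bash
cat > w.py <<'E'
from h import *
np.set_printoptions(precision=2,suppress=True)
def shot(name,qs,s=None):
    o=get_obs(); c=capture("wrist"); cm=cam(c,o)
    print(round(o["time"],2),o["tool_pos"],o["tcp_rot"],round(o["grip_width"],1),o["contact_force"])
    for q,z in qs:
        for d in pinpoint(q,"wrist")[:2]:
            print(q,np.round(d["at"],1),round(float(d["p"]),2),onz(cm,d["at"],z))
    f=c["frame"][:,:,::-1]
    cv2.imwrite("pics/"+name+".png",cv2.resize(f,(800,600),interpolation=cv2.INTER_CUBIC))
    return o,c,cm
E
python3 - <<'E'
from w import *
o,c,cm=shot("w1",[("carton",0),("flap_a_hinge",75),("flap_b_hinge",75),("flap_a_edge",140),("flap_b_edge",135),("bar",30),("rod",30)])
print(-cm[2].T@cm[3], cm[2][2])
E
```

```text
4.7 [492.58 182.19 384.23] [3.14 0.   0.01] 0.6 [ 0.73 -0.21 -0.45]
carton [150.9 209.9] 0.58 [501.02 264.04   0.  ]
flap_a_hinge [152.9 148.6] 0.81 [505.84 356.86  75.  ]
flap_b_hinge [154.7 252.1] 0.79 [505.37 180.82  75.  ]
flap_a_edge [157.8 161.3] 0.71 [508.14 314.13 140.  ]
flap_b_edge [162.5 223.7] 0.88 [501.68 223.42 135.  ]
bar [151.6 185. ] 0.94 [502.94 306.01  30.  ]
rod [151.5 226.7] 0.71 [504.27 228.11  30.  ]
rod [154.7 251.9] 0.22 [498.96 180.91  30.  ]
[569.69 183.73 527.21] [-0.29 -0.   -0.96]
```

View pics/w1.png

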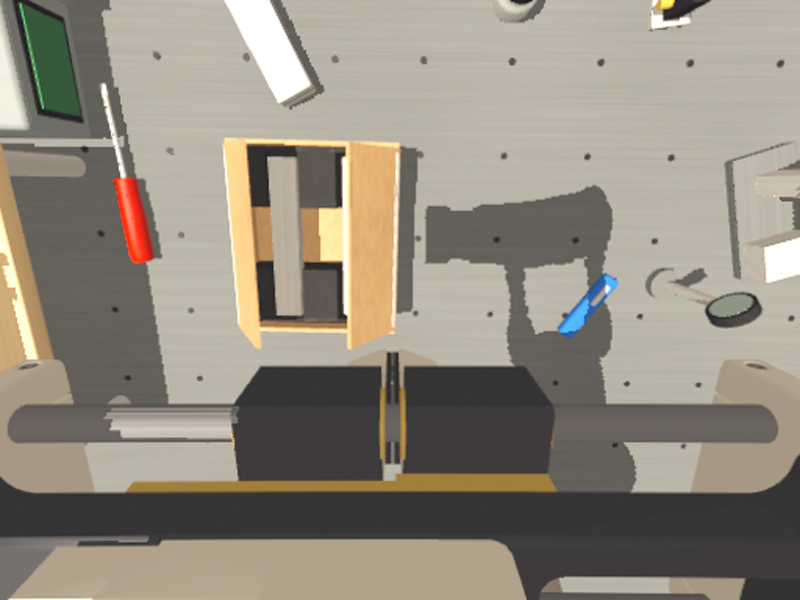

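The wrist view shows the carton centred near (310,235). The flat grey bar is in the left (+y) slot at (287,235), and the rod is half hidden under flap_b at (345,235). The two flap edges leave a gap of about 90 mm, so I'll lower the closed fingers into it.

>>> play_rows --rows '[[[0.14,0.94,-0.4],[0,0,0]],[[0.14,0.94,-0.4],[0,0,0]],[[0.14,0.94,-0.4],[0,0,0]],[[0,0,-1],[0,0,0]],[[0,0,-1],[0,0,0]],[[0,0,-1],[0,0,0]],[[0,0,-1],[0,0,0]],[[0,0,-1],[0,0,0]],[[0,0,-1],[0,0,0]],[[0,0,-1],[0,0,0]],[[0,0,-0.8],[0,0,0]],[[0,0,0],[0,0,0]]]'

```text
time: 6.6
tool_pos: [504.2, 264.9, 113.2]
tcp_rot: [3.14, 0.004, 0.011]
contact_force: [-0.2, 0.0, 0.1]
grip_width: 0.3
finger_force: 0.0
```

>>> play_rows --rows '[[[0,0.6,0],[0,0,0]],[[0,0.6,0],[0,0,0]],[[0,0.5,0],[0,0,0]],[[0,0.4,0],[0,0,0]],[[0,0.4,0],[0,0,0]],[[0,0.4,0],[0,0,0]],[[0,0.4,0],[0,0,0]],[[0,0.3,0],[0,0,0]]]'

```text
time: 7.6
tool_pos: [505.1, 374.4, 114.7]
tcp_rot: [3.142, 0.0, 0.012]
contact_force: [0.8, -0.4, 0.9]
grip_width: 0.3
finger_force: 0.3
```

>>> play_rows --rows '[[[0,0.3,0],[0,0,0]],[[0,0.2,0],[0,0,0]],[[0,0,0],[0,0,0]]]'

```text
time: 7.98
tool_pos: [505.1, 389.1, 114.7]
tcp_rot: [-3.141, -0.0, 0.012]
contact_force: [-0.5, 0.5, 0.6]
grip_width: 0.6
finger_force: 0.0
```

```bash
python3 - <<'E'
from w import *
c=capture("scene"); cm=cam(c); o=get_obs(); print(o["tool_pos"],o["contact_force"])
cv2.imwrite("pics/s3.png",cv2.resize(c["frame"][190:330,230:400,::-1],(728,600),interpolation=cv2.INTER_CUBIC))
for q in("flap_a_edge","flap_b_edge"):
    print(q,[(d["at"],d["p"]) for d in pinpoint(q,"scene")[:2]])
for a in (1.6,1.9,2.2,2.5,2.7): print(a,proj(cm,[504,357-75*np.cos(a),75+75*np.sin(a)])[0][::-1])
E
```

```text
[505.1  388.77 114.69] [-0.24 -0.09 -0.64]
flap_a_edge [([272.6, 345.6], 0.87)]
flap_b_edge [([222.7, 293.9], 0.44)]
1.6 [250.54 330.48]
1.9 [256.98 336.8 ]
2.2 [264.66 342.31]
2.5 [272.8  346.41]
2.7 [278.05 348.14]
```

View pics/s3.png

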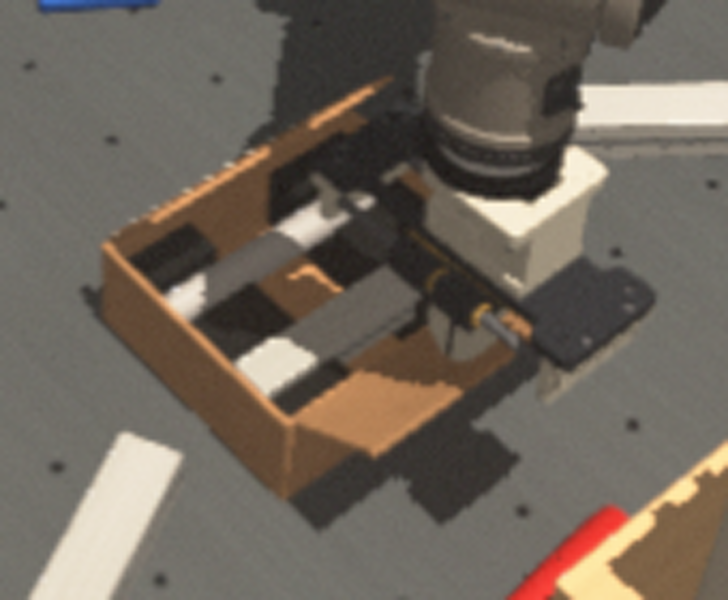

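Flap_a is folded back, at (380,420) in the crop and about 2.5 rad by projection. I'll press it slightly further, then push flap_b.

>>> play_rows --rows '[[[0,0.16,-0.16],[0,0,0]],[[0,0,0],[0,0,0]],[[0,-0.5,0.2],[0,0,0]],[[0,-1,0],[0,0,0]],[[0,-1,0],[0,0,0]],[[0,-1,0],[0,0,0]],[[0,-1,0],[0,0,0]],[[0,-0.7,0],[0,0,0]],[[0,-0.5,0],[0,0,0]],[[0,-0.4,0],[0,0,0]],[[0,-0.4,0],[0,0,0]],[[0,-0.4,0],[0,0,0]]]'

```text
time: 9.62
tool_pos: [505.0, 186.0, 115.8]
tcp_rot: [-3.142, 0.0, 0.012]
contact_force: [-0.1, 0.5, 0.1]
grip_width: 0.6
finger_force: 0.4
```

>>> play_rows --rows '[[[0,-0.4,0],[0,0,0]],[[0,-0.4,0],[0,0,0]],[[0,-0.3,0],[0,0,0]],[[0,-0.2,0],[0,0,0]],[[0,0.2,0.4],[0,0,0]],[[0,0.8,1],[0,0,0]],[[0,1,1],[0,0,0]],[[0,1,1],[0,0,0]],[[0,0.5,0.4],[0,0,0]],[[0,0,0],[0,0,0]]]' --hand -0.02

```text
time: 10.88
tool_pos: [505.3, 254.0, 231.5]
tcp_rot: [-3.141, -0.003, 0.014]
contact_force: [-0.2, 0.7, 0.0]
grip_width: 44.9
finger_force: 0.0
```

```bash
python3 - <<'E'
from w import *
o,c,cm=shot("w2",[("flap_a_hinge",75),("flap_b_hinge",75),("flap_a_edge",105),("flap_b_edge",135),("bar",30)])
d=trace("bar","wrist")
for m in d[:3]:
    ys,xs=np.nonzero(m["mask"]); r=cv2.minAreaRect(np.float32(np.c_[xs,ys])); print(m["p"],m["at"],r)
    b=cv2.boxPoints(r); P=np.array([onz(cm,(v,u),55) for u,v in b]); print(P, P.mean(0))
c=capture("scene");cm=cam(c)
for q in("flap_a_edge","flap_b_edge"):
    print(q,[(d["at"],d["p"]) for d in pinpoint(q,"scene")[:2]])
for a in (1.6,1.9,2.2,2.5,2.7): print(a,proj(cm,[504,357-75*np.cos(a),75+75*np.sin(a)])[0][::-1],proj(cm,[504,181+75*np.cos(a),75+75*np.sin(a)])[0][::-1])
E
```

```text
10.88 [505.27 253.99 231.53] [-3.14 -0.    0.01] 44.9 [-0.16  0.73  0.02]
flap_a_hinge [184.5 160.2] 0.69 [504.03 360.49  75.  ]
flap_b_hinge [184.9 315.1] 0.59 [506.15 179.71  75.  ]
flap_a_edge [188.2  90.1] 0.83 [506.71 423.79 105.  ]
flap_a_edge [182.4 163.7] 0.62 [514.14 346.12 105.  ]
flap_b_edge [198.4 384.4] 0.98 [509.07 128.42 135.  ]
bar [177.8 214.6] 0.7 [502.62 303.07  30.  ]
bar [183.2 162.1] 0.53 [494.18 373.58  30.  ]
0.93 [24.5, 207.2] ((210.1299285888672, 23.09934425354004), (67.95677947998047, 36.25615310668945), 63.97041320800781)
[[694.88 331.54  55.  ]
 [709.14 297.56  55.  ]
 [654.55 267.09  55.  ]
 [638.53 302.7   55.  ]] [674.28 299.72  55.  ]
0.71 [298.8, 275.2] ((272.0, 295.0), (26.0, 52.0), 90.0)
[[360.27 259.46  55.  ]
 [361.4  187.05  55.  ]
 [318.42 184.34  55.  ]
 [317.22 259.07  55.  ]] [339.32 222.48  55.  ]
0.55 [166.2, 211.3] ((210.39956665039062, 176.48001098632812), (141.52061462402344, 28.193038940429688), 88.72696685791016)
[[592.19 320.24  55.  ]
 [593.36 287.95  55.  ]
 [413.95 286.59  55.  ]
 [412.49 324.3   55.  ]] [503.   304.77  55.  ]
flap_a_edge [([280.3, 347.6], 0.63), ([264.6, 183.7], 0.27)]
flap_b_edge [([190.7, 250.0], 0.73), ([206.7, 266.3], 0.67)]
1.6 [250.54 330.48] [210.97 282.84]
1.9 [256.98 336.8 ] [207.65 277.56]
2.2 [264.66 342.31] [206.48 272.9 ]
2.5 [272.8  346.41] [207.47 269.26]
2.7 [278.05 348.14] [209.24 267.53]
```

View pics/w2.png

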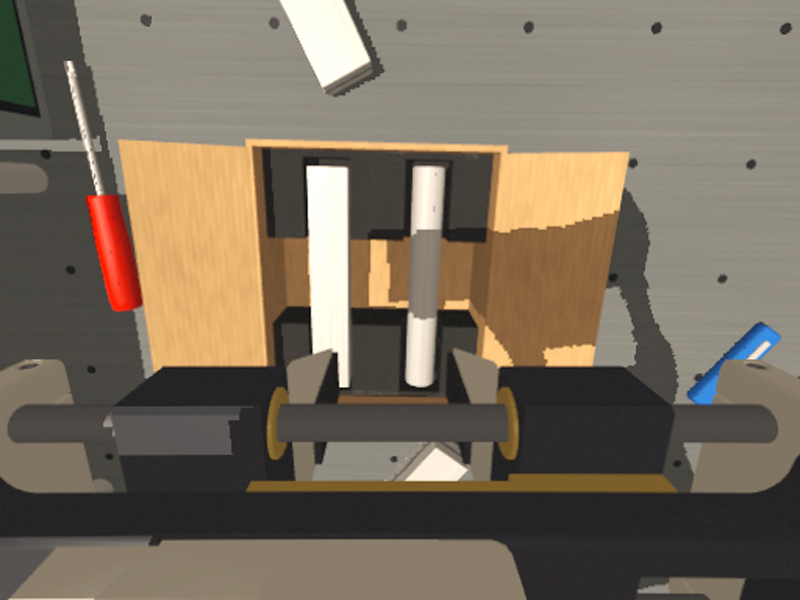

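Both flaps are open past upright. The bar runs through (328,275) in this view, at world (503,305) with yaw about 0, and the rod is at (425,275) in the other slot. I'll descend on the bar now.

>>> play_rows --rows '[[[-0.04,0.9,0],[0,0,0]],[[-0.03,0.8,0],[0,0,0]],[[0,0,-1],[0,0,0]],[[0,0,-1],[0,0,0]],[[0,0,-1],[0,0,0]],[[0,0,-1],[0,0,0]],[[0,0,-0.8],[0,0,0]],[[0,0,-0.6],[0,0,0]],[[0,0,-0.4],[0,0,0]],[[0,0,-0.2],[0,0,0]],[[0,0,0],[0,0,0]]]'

```text
time: 12.75
tool_pos: [503.1, 303.4, 49.9]
tcp_rot: [3.142, 0.0, 0.011]
contact_force: [0.2, 0.5, -0.4]
grip_width: 44.8
finger_force: 0.0
```

>>> play_rows --rows '[[[0,0,0],[0,0,0]],[[0,0,0],[0,0,0]],[[0,0,0],[0,0,0]],[[0,0,0],[0,0,0]]]' --hand -1

```text
time: 13.25
tool_pos: [503.4, 303.7, 50.6]
tcp_rot: [-3.141, -0.001, 0.012]
contact_force: [-0.7, 0.7, 5.2]
grip_width: 30.0
finger_force: 29.9
```

>>> play_rows --rows '[[[0,0,0.3],[0,0,0]],[[0,0,0.7],[0,0,0]],[[0,0,1],[0,0,0]],[[0,0,1],[0,0,0]],[[0,0,1],[0,0,0]],[[0,0,0.5],[0,0,0]],[[0,-0.4,0],[0,0,0]],[[0,-0.8,0],[0,0,0]],[[0,-1,0],[0,0,-0.5]],[[0.2,-1,0],[0,0,-0.8]],[[0.2,-1,0],[0,0,-1]],[[0.2,-1,0],[0,0,-1]]]'

```text
time: 14.75
tool_pos: [520.1, 145.5, 183.2]
tcp_rot: [3.139, 0.003, -0.454]
contact_force: [0.0, -0.1, -1.6]
grip_width: 29.8
finger_force: 29.8
```

>>> play_rows --rows '[[[0.2,-1,0],[0,0,-1]],[[0.2,-1,0],[0,0,-1]],[[0.2,-1,0],[0,0,-1]],[[0.2,-1,0],[0,0,-1]],[[0.3,-0.6,0],[0,0,-0.9]],[[0.05,-0.3,-0.8],[0,0,-0.6]],[[0,0,-1],[0,0,0]],[[0,0,-1],[0,0,0]],[[0,0,-0.8],[0,0,0]],[[0,0,-0.5],[0,0,0]],[[0,0,0],[0,0,0]],[[0,0,0],[0,0,0]]]'

```text
time: 16.25
tool_pos: [555.9, 0.3, 62.5]
tcp_rot: [-3.141, -0.0, -1.217]
contact_force: [0.1, 1.3, -2.4]
grip_width: 30.2
finger_force: 29.8
```

>>> play_rows --rows '[[[0,0,-0.6],[0,0,0]],[[0,0,-0.4],[0,0,0]],[[0,0,-0.2],[0,0,0]],[[0,0,-0.13],[0,0,0]],[[0,0,0],[0,0,0]]]'

```text
time: 16.88
tool_pos: [555.6, 0.4, 22.1]
tcp_rot: [3.142, -0.0, -1.217]
contact_force: [-0.4, 0.5, -1.2]
grip_width: 29.9
finger_force: 29.8
```

>>> play_rows --rows '[[[0,0,-0.05],[0,0,0]],[[0,0,0],[0,0,0]]]'

```text
time: 17.12
tool_pos: [555.7, 0.4, 20.7]
tcp_rot: [-3.141, -0.0, -1.217]
contact_force: [0.1, -0.4, -2.2]
grip_width: 29.8
finger_force: 29.8
```

>>> play_rows --rows '[[[0,0,0],[0,0,0]],[[0,0,0],[0,0,0]],[[0,0,0.5],[0,0,0]],[[0,0,1],[0,0,0]],[[0,0,1],[0,0,0]],[[-0.8,0,1],[0,0,0]],[[-0.8,-0.3,1],[0,0,0]],[[-0.8,-0.6,1],[0,0,0]],[[-0.8,-0.6,1],[0,0,0]],[[-0.8,-0.6,1],[0,0,0]],[[-0.5,-0.6,1],[0,0,0]],[[0,0,0],[0,0,0]]]' --hand 0.2

```text
time: 18.62
tool_pos: [420.8, -81.6, 278.6]
tcp_rot: [-3.137, -0.004, -1.219]
contact_force: [-0.2, 0.8, 0.1]
grip_width: 55.0
finger_force: 0.0
```

```bash
cat > m.py <<'E'
from w import *
import sys
o,c,cm=shot(sys.argv[1],[("bar",0),("gauge",0),("anvil",45),("head_grip",190),("lens_post",0),("lens_case",0)])
for q in("bar",):
  for m in trace(q,"wrist")[:3]:
    ys,xs=np.nonzero(m["mask"]); r=cv2.minAreaRect(np.float32(np.c_[xs,ys])); b=cv2.boxPoints(r)
    P=np.array([onz(cm,(v,u),25) for u,v in b]); print(round(m["p"],2),np.round(m["at"]),P[:,:2].tolist(),P.mean(0),[np.linalg.norm(P[0]-P[1]),np.linalg.norm(P[1]-P[2])])
print("cam",-cm[2].T@cm[3])
E
python3 m.py w3
```

```text
18.62 [420.85 -81.63 278.58] [-3.14 -0.   -1.22] 55.0 [-0.25  0.76  0.13]
bar [182.5 160.6] 0.67 [551.71  -4.02   0.  ]
gauge [ 11.6 256.8] 0.88 [ 488.42 -285.      0.  ]
head_grip [ 11.8 255.8] 0.7 [ 470.22 -225.22  190.  ]
lens_post [107.9 257.4] 0.86 [ 443.52 -167.75    0.  ]
lens_case [182.  158.3] 0.42 [555.46  -3.54   0.  ]
0.61 [307.  57.] [[662.2643999815282, 255.63739541405607], [657.1381776362432, 251.96806246010664], [645.585068137638, 281.99314504660913], [650.7987226294512, 285.75766600269816]] [653.95 268.84  25.  ] [np.float64(6.304138312270632), np.float64(32.171103857546704)]
0.58 [181. 155.] [[597.1277527965557, -77.57681066427062], [562.3862122567066, -92.79868275880602], [509.5035503859333, 66.12518108269686], [548.4294519227066, 83.44937624921681]] [554.36  -5.2   25.  ] [np.float64(37.929935791461254), np.float64(167.4914040327177)]
cam [ 446.52 -153.08  421.95]
```

View pics/w3.png

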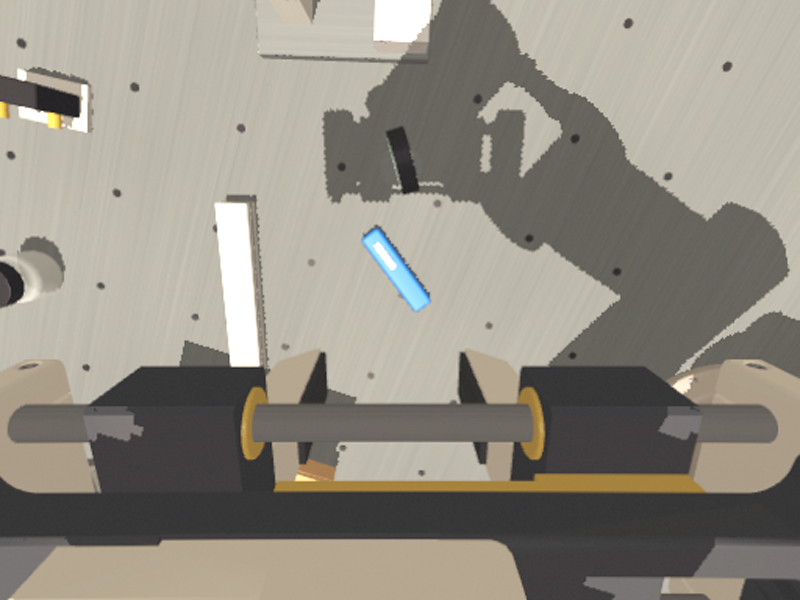

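The bar lies at (235,285) in this view, in free space, pointing toward the gauge as intended. The lens post is at (403,160), the stripper at (397,270) is untouched, and the gauge base shows at the top edge. I'll shift for a clear view of the gauge.

>>> play_rows --rows '[[[0.3,-1,1],[0,0,0]],[[0.3,-1,1],[0,0,0]],[[0.3,-1,1],[0,0,0]],[[0.3,-0.7,0.6],[0,0,0]],[[0,0,0],[0,0,0]]]'

```text
time: 19.65
tool_pos: [457.3, -192.7, 383.6]
tcp_rot: [-3.141, -0.001, -1.218]
contact_force: [-0.3, 0.3, -0.0]
grip_width: 54.9
finger_force: 0.0
```

```bash
python3 m.py w4
```

```text
19.65 [ 457.32 -192.67  383.61] [-3.14 -0.   -1.22] 54.9 [-0.25  0.32 -0.01]
bar [225.  177.5] 0.98 [554.23   1.51   0.  ]
gauge [101.8 248.7] 0.69 [ 496.49 -286.21    0.  ]
anvil [104.2 252. ] 0.58 [ 488.73 -282.64   45.  ]
head_grip [ 99.3 250.4] 0.69 [ 490.97 -281.69  190.  ]
lens_post [170.9 251.5] 0.71 [ 445.93 -164.27    0.  ]
lens_case [ 26.5 251.8] 0.9 [ 533.75 -403.99    0.  ]
0.83 [208. 174.] [[599.8603520913738, -82.31915733522501], [567.8361621096975, -97.07382201420833], [529.4721208308542, 7.244439348334026], [563.403344828811, 23.02142650794798]] [565.14 -37.28  25.  ] [np.float64(35.25973445407286), np.float64(111.14899602312424)]
cam [ 483.8  -264.39  526.71]
```

View pics/w4.png

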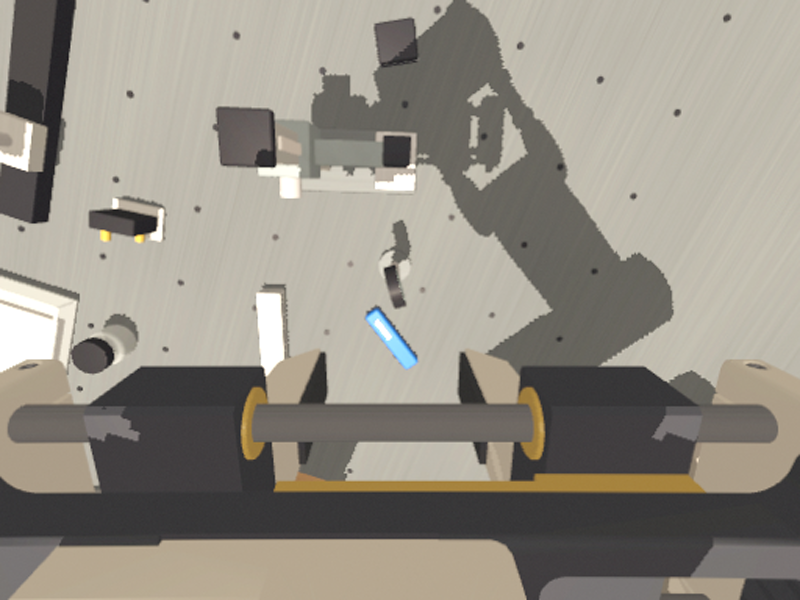

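```bash
python3 - <<'E'
from w import *
o=get_obs(); c=capture("wrist"); np.savez("w4.npz",f=c["frame"])
f=c["frame"][62:137,136:276,::-1]
f=cv2.resize(f,None,fx=5.6,fy=5.6,interpolation=cv2.INTER_CUBIC)
cv2.imwrite("pics/w4c.png",f)
E
```

```text
(no output)
```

View pics/w4c.png

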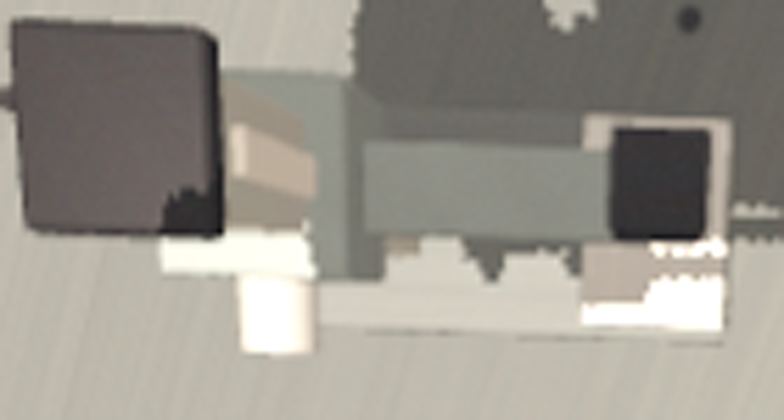

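The zoomed crop shows the anvil top with corners near (583,115), (732,118), (722,328) and (582,326). The arm edges run from (365,140) to (612,150) and from (365,235) to (612,242), and the black post top is at (660,183).

```bash
python3 - <<'E'
from w import *
from scipy.optimize import least_squares
np.set_printoptions(precision=4,suppress=True)
o=get_obs(); c=capture("wrist"); cm=cam(c,o)
px=lambda u,v:np.array([u/5.6+136-.41,v/5.6+62-.41])
def T(p,P):
    P=np.atleast_2d(P).astype(float); cc,s=np.cos(p[2]),np.sin(p[2]); Q=P.copy(); Q[:,0]=p[0]+cc*P[:,0]-s*P[:,1]; Q[:,1]=p[1]+s*P[:,0]+cc*P[:,1]; return Q
# image left = gauge +x (column); image up = gauge -y
anv=[((583,115),(22,-30,45)),((732,118),(-22,-30,45)),((722,328),(-22,30,45)),((582,326),(22,30,45))]
def line(uv,a,b):  # distance of clicked px to projected line
    A,B=proj(cm,[a,b]); d=(B-A)/np.linalg.norm(B-A); w=px(*uv)-A; return d[0]*w[1]-d[1]*w[0]
def res(p):
    r=[]
    for uv,P in anv: r+=list(proj(cm,T(p,P))[0]-px(*uv))
    zt=196-p[3]
    for uv,y in [((365,140),-10),((612,150),-10),((365,235),10),((612,242),10)]:
        r.append(line(uv,T(p,(80,y,zt))[0],T(p,(0,y,zt))[0]))
    r.append(proj(cm,T(p,(-10,-10,246-p[3])))[0][0]-px(710,129)[0])
    return np.array(r)
r=least_squares(res,[488,-283,.36,20],x_scale=[10,10,.1,10],loss='soft_l1'); print(r.x); print(res(r.x))
E
```

```text
[ 488.5735 -285.0979    0.3267   32.0968]
[ 0.149   0.0566 -0.3279  0.3042 -0.0673 -0.1256 -0.2047 -0.4934 -0.2895
  0.1338  0.0463 -0.0352  0.289 ]
```

Gauge pose: (488.6,-285.1), yaw 0.327 rad, with the head already lowered about 32 mm. I'll regrip the bar 73 mm from its middle, on the lens_case side.

>>> play_rows --rows '[[[0.8,0.8,-0.9],[0,0,0]],[[0.8,0.8,-0.9],[0,0,0]],[[0.8,0.8,-0.9],[0,0,0]],[[0.8,0.8,-0.9],[0,0,0]],[[0.8,0.8,-0.9],[0,0,0]],[[0.12,0.15,-0.9],[0,0,0]],[[0,0,-1],[0,0,0]],[[0,0,-1],[0,0,0]],[[0,0,-1],[0,0,0]],[[0,0,-1],[0,0,0]],[[0,0,0],[0,0,0]]]' --hand 0.1

```text
time: 21.52
tool_pos: [578.6, -66.6, 99.4]
tcp_rot: [3.137, 0.003, -1.217]
contact_force: [-0.1, 1.3, 0.5]
grip_width: 50.4
finger_force: 0.0
```

```bash
python3 m.py w5; python3 - <<'E'
from w import *
o=get_obs();c=capture("top");cm=cam(c)
for m in trace("bar","top")[:4]:
    ys,xs=np.nonzero(m["mask"]); b=cv2.boxPoints(cv2.minAreaRect(np.float32(np.c_[xs,ys])))
    P=np.array([onz(cm,(v,u),25) for u,v in b]); print(round(m["p"],2),np.round(P[:,:2]).tolist(),P.mean(0))
E
```

```text
21.52 [578.62 -66.61  99.44] [ 3.14  0.   -1.22] 50.4 [-0.1   1.35  0.47]
bar [264.3 251.8] 0.61 [552.6   0.3   0. ]
lens_post [145.1 428.7] 0.73 [ 445.16 -169.51    0.  ]
lens_post [266.2 248.7] 0.4 [554.85   3.51   0.  ]
0.6 [228. 252.] [[562.3117322140071, 37.81178642006063], [600.9479314585965, -84.03325331775176], [572.7402022342847, -93.49117217329237], [529.4448578906184, 27.059955327959898]] [566.36 -28.16  25.  ] [np.float64(127.82397897412164), np.float64(29.75110446807121)]
cam [ 606.03 -138.55  242.26]
0.75 [[140.0, 361.0], [191.0, 325.0], [167.0, 288.0], [116.0, 324.0]] [153.54 324.56  25.  ]
0.72 [[869.0, 424.0], [890.0, 385.0], [662.0, 269.0], [643.0, 307.0]] [766.24 346.43  25.  ]
0.67 [[614.0, -198.0], [687.0, -368.0], [516.0, -421.0], [447.0, -257.0]] [ 566.1  -310.66   25.  ]
0.49 [[542.0, 92.0], [566.0, 21.0], [534.0, 10.0], [509.0, 81.0]] [537.88  50.98  25.  ]
```

>>> play_rows --rows '[[[0.09,-0.1,-0.9],[0,0,0]],[[0,0,-0.9],[0,0,0]],[[0,0,-0.5],[0,0,0]],[[0,0,-0.25],[0,0,0]],[[0,0,-0.15],[0,0,0]],[[0,0,0],[0,0,0]]]'

```text
time: 22.78
tool_pos: [583.1, -70.1, 20.9]
tcp_rot: [-3.141, -0.0, -1.217]
contact_force: [-0.1, -0.7, 0.0]
grip_width: 50.9
finger_force: 0.0
```

>>> play_rows --rows '[[[0,0,0],[0,0,0]],[[0,0,0],[0,0,0]],[[0,0,0],[0,0,0]],[[0,0,0],[0,0,0]]]' --hand -1

```text
time: 23.28
tool_pos: [582.9, -70.2, 20.9]
tcp_rot: [-3.141, -0.0, -1.217]
contact_force: [-0.6, -0.5, 3.9]
grip_width: 29.6
finger_force: 30.0
```

>>> play_rows --rows '[[[0,0,0.2],[0,0,0]],[[0,0,0.5],[0,0,0]],[[0,0,0.8],[0,0,0]],[[0,0,1],[0,0,0]],[[0,0,1],[0,0,0]],[[-0.2,0,1],[0,0,0]],[[-0.6,-0.2,0.8],[0,0,0]],[[-0.9,-0.44,0.4],[0,0,0]],[[-1,-0.5,0],[0,0,0]],[[-1,-0.5,0],[0,0,0]],[[-1,-0.5,0],[0,0,0]],[[-0.8,-0.5,0],[0,0,-0.19]]]'

```text
time: 24.78
tool_pos: [416.8, -149.6, 192.5]
tcp_rot: [-3.141, -0.001, -1.244]
contact_force: [0.6, -0.5, -2.6]
grip_width: 29.5
finger_force: 30.0
```

>>> play_rows --rows '[[[0,-0.8,0],[0,0,0]],[[0.05,-1,0],[0,0,0]],[[0.1,-1,0],[0,0,0]],[[0.1,-1,0],[0,0,0]],[[0.1,-1,0],[0,0,0]],[[0.1,-1,0],[0,0,0]],[[0.1,-1,0],[0,0,0]],[[0,-0.6,0],[0,0,0]],[[0,-0.4,0],[0,0,0]],[[0,0,0],[0,0,0]]]'

```text
time: 26.02
tool_pos: [434.2, -383.4, 191.6]
tcp_rot: [3.142, 0.0, -1.244]
contact_force: [-0.7, 0.4, -1.9]
grip_width: 29.9
finger_force: 30.0
```

```bash
python3 - <<'E'
from w import *
o=get_obs(); print(o["tool_pos"],o["tcp_rot"],o["moment"],o["contact_force"])
c=capture("scene");cm=cam(c)
n=np.array([-.321,.947,0]); t=np.array(o["tool_pos"])
B=t+np.array([0,0,-20.9+25])
# expected pixel of far end of bar top for sag angles
for a in (0,3,6,10,15): 
    e=B+n*165*np.cos(np.radians(a))-np.array([0,0,165*np.sin(np.radians(a))]); print(a,proj(cm,e)[0])
p=proj(cm,B+n*80)[0]; u,v=int(p[0]),int(p[1]); print(u,v)
f=c["frame"][max(v-75,0):v+75,max(u-100,0):u+100,::-1]
cv2.imwrite("pics/s4.png",cv2.resize(f,None,fx=4,fy=4,interpolation=cv2.INTER_CUBIC)); print(max(u-100,0),max(v-75,0))
for m in trace("bar","scene")[:4]: 
    ys,xs=np.nonzero(m["mask"]); print(round(m["p"],2),np.round(m["at"]),cv2.boxPoints(cv2.minAreaRect(np.float32(np.c_[xs,ys]))).round(1).tolist())
E
```

```text
[ 434.2  -383.39  191.57] [ 3.14  0.   -1.24] [-0.03 -0.07  0.05] [-0.69  0.45 -1.92]
0 [231.02 117.84]
3 [231.1  120.05]
6 [231.08 122.19]
10 [230.87 124.94]
15 [230.35 128.19]
210 110
110 35
0.83 [337. 239.] [[208.89999389648438, 378.79998779296875], [256.20001220703125, 287.3999938964844], [275.79998779296875, 297.5], [228.39999389648438, 388.8999938964844]]
0.82 [116. 211.] [[187.5, 112.30000305175781], [191.1999969482422, 101.4000015258789], [235.8000030517578, 116.69999694824219], [232.10000610351562, 127.5999984741211]]
0.8 [216. 371.] [[328.70001220703125, 210.39999389648438], [411.79998779296875, 208.39999389648438], [412.20001220703125, 225.3000030517578], [329.1000061035156, 227.3000030517578]]
0.35 [272. 337.] [[298.5, 287.29998779296875], [361.70001220703125, 242.1999969482422], [374.29998779296875, 259.79998779296875], [311.1000061035156, 304.8999938964844]]
```

View pics/s4.png

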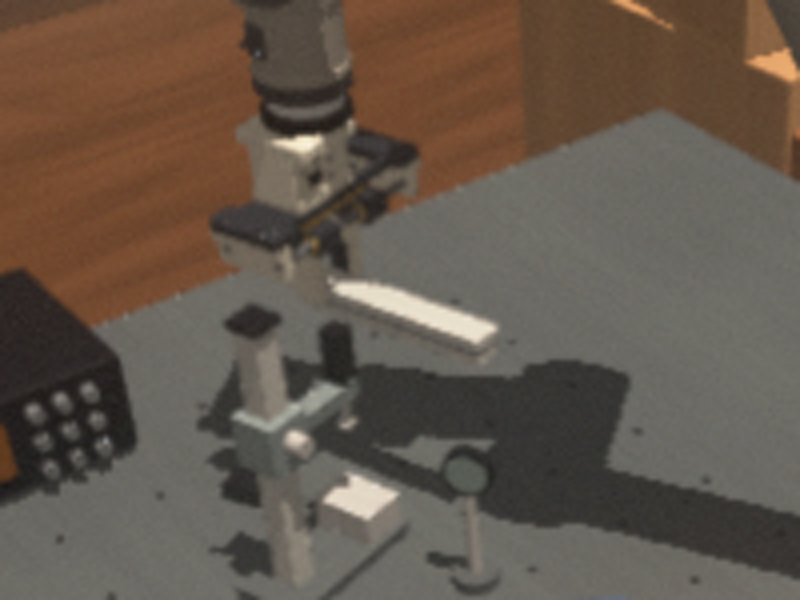

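The bar is held level: its far end is at (488,338) in the crop, which matches a projected sag of about 2° or less. The gauge post is at (338,345) and the lens post at (470,510), both clear. I'll descend in front of the gauge and slide in under the foot.

>>> play_rows --rows '[[[0,0,-0.6],[0,0,0]],[[0,0,-1],[0,0,0]],[[0,0,-1],[0,0,0]],[[0,0,-0.7],[0,0,0]],[[0,0,-0.4],[0,0,0]],[[0.26,0.09,0],[0,0,0]],[[0.5,0.17,0],[0,0,0]],[[0.6,0.21,0],[0,0,0]],[[0.6,0.21,0],[0,0,0]],[[0.45,0.16,0],[0,0,0]],[[0.2,0.07,0],[0,0,0]],[[0,0,0],[0,0,0]]]'

```text
time: 27.62
tool_pos: [512.9, -355.7, 80.4]
tcp_rot: [3.141, 0.0, -1.243]
contact_force: [-0.2, -0.1, -1.2]
grip_width: 29.7
finger_force: 30.0
```

```bash
python3 - <<'E'
from w import *
o=get_obs(); print(o["time"],o["tool_pos"],o["tcp_rot"],o["contact_force"],o["grip_width"])
A=np.array([488.6,-285.1]); n=np.array([-.321,.947]); g=np.array([.947,.321]); d=np.array(o["tool_pos"])[:2]-A; print("g,n",d@g,d@n)
c=capture("scene");cm=cam(c)
for q in("bar","anvil","lens_post","head_grip","foot_tip"): print(q,[(np.round(d["at"],1),round(float(d["p"]),2)) for d in pinpoint(q,"scene")[:3]])
print(proj(cm,[[488.6,-285.1,45],[488.6,-285.1,55],[488.6-29,-285.1+85,80],[488.6,-285.1,192]]))
for m in trace("bar","scene")[:3]: 
    ys,xs=np.nonzero(m["mask"]); print(round(m["p"],2),np.round(m["at"]),cv2.boxPoints(cv2.minAreaRect(np.float32(np.c_[xs,ys]))).round(1).tolist())
E
```

```text
27.625 [ 512.88 -355.69   80.35] [ 3.14  0.   -1.24] [-0.2  -0.06 -1.21] 29.74767946910456
g,n 0.3286187355443779 -74.64244189938934
bar [(array([221.7, 369.3]), 0.77), (array([154.3, 201.7]), 0.56), (array([248.3, 292.1]), 0.4)]
anvil [(array([159.7, 200.8]), 0.78)]
lens_post [(array([337.5, 344.6]), 0.68), (array([179.1, 229.1]), 0.66), (array([232.5, 286.9]), 0.56)]
head_grip [(array([124.8, 195.5]), 0.74)]
foot_tip []
[[198.72 158.41]
 [198.42 156.13]
 [218.7  158.8 ]
 [194.1  122.77]]
0.9 [338. 242.] [[209.1999969482422, 379.0], [256.5, 287.5], [276.1000061035156, 297.70001220703125], [228.8000030517578, 389.1000061035156]]
0.64 [157. 206.] [[184.1999969482422, 153.0], [188.1999969482422, 142.8000030517578], [223.6999969482422, 156.60000610351562], [219.6999969482422, 166.8000030517578]]
0.59 [218. 372.] [[328.79998779296875, 209.10000610351562], [411.79998779296875, 207.60000610351562], [412.20001220703125, 225.6999969482422], [329.1000061035156, 227.1999969482422]]
```

>>> play_rows --rows '[[[0,0,-0.15],[0,0,0]],[[0,0,-0.12],[0,0,0]],[[0,0,-0.08],[0,0,0]],[[0,0,-0.04],[0,0,0]],[[0,0,0],[0,0,0]]]'

```text
time: 28.6
tool_pos: [512.7, -355.9, 68.7]
tcp_rot: [3.141, 0.0, -1.244]
contact_force: [0.5, 0.1, -2.2]
grip_width: 29.8
finger_force: 30.0
```

>>> play_rows --rows '[[[0,0,-0.04],[0,0,0]],[[0,0,-0.04],[0,0,0]],[[0,0,0],[0,0,0]]]'

```text
time: 28.98
tool_pos: [512.6, -355.9, 66.4]
tcp_rot: [3.142, 0.0, -1.244]
contact_force: [-0.8, -0.5, -1.5]
grip_width: 29.6
finger_force: 30.0
```

>>> play_rows --rows '[[[0,0,-0.03],[0,0,0]],[[0,0,0],[0,0,0]]]'

```text
time: 29.22
tool_pos: [512.7, -356.0, 65.9]
tcp_rot: [-3.142, -0.0, -1.244]
contact_force: [-1.5, 1.3, 1.6]
grip_width: 29.9
finger_force: 30.0
```

>>> play_rows --rows '[[[0,0,0],[0,0,0]],[[0,0,0],[0,0,0]],[[0,0,0],[0,0,0]],[[0,0,0.3],[0,0,0]],[[0,0,0.7],[0,0,0]],[[0,0,1],[0,0,0]],[[0,0,1],[0,0,0]],[[0,0,1],[0,0,0]],[[0,0,1],[0,0,0]],[[0,0,1],[0,0,0]],[[0,0,1],[0,0,0]],[[0,0,0.5],[0,0,0]]]' --hand 0

```text
time: 30.72
tool_pos: [512.9, -356.2, 293.0]
tcp_rot: [-3.14, -0.003, -1.244]
contact_force: [0.2, -0.1, -0.7]
grip_width: 46.1
finger_force: 0.0
```

```bash
python3 - <<'E'
from w import *
o,c,cm=shot("w6",[("bar",45),("anvil",45),("head_grip",192)])
A=np.array([488.6,-285.1]); n=np.array([-.321,.947]); g=np.array([.947,.321])
for m in trace("bar","wrist")[:3]:
    ys,xs=np.nonzero(m["mask"]); b=cv2.boxPoints(cv2.minAreaRect(np.float32(np.c_[xs,ys])))
    P=np.array([onz(cm,(v,u),70)[:2] for u,v in b])-A; print(round(m["p"],2),m["at"],np.c_[P@g,P@n].round(1).tolist())
cs={k:capture(k) for k in("scene","top")}
for k in cs:
  q=cam(cs[k])
  for m in trace("bar",k)[:4]:
    ys,xs=np.nonzero(m["mask"]); b=cv2.boxPoints(cv2.minAreaRect(np.float32(np.c_[xs,ys])))
    P=np.array([onz(q,(v,u),70)[:2] for u,v in b])-A
    if np.linalg.norm(P.mean(0))<90: print(k,round(m["p"],2),np.c_[P@g,P@n].round(1).tolist())
E
```

```text
30.73 [ 512.94 -356.21  293.02] [-3.14 -0.   -1.24] 46.1 [ 0.21 -0.11 -0.68]
bar [216.  249.8] 0.65 [ 491.01 -284.59   45.  ]
anvil [220.3 251. ] 0.62 [ 486.87 -278.3    45.  ]
head_grip [270.  249.2] 0.94 [ 489.62 -281.05  192.  ]
0.61 [251.2, 233.4] [[151.0, 103.5], [136.0, 6.3], [-19.8, 17.1], [-15.4, 115.9]]
0.58 [196.4, 253.1] [[15.7, 27.4], [14.5, -91.7], [-13.3, -91.7], [-14.7, 27.3]]
scene 0.88 [[40.2, -29.4], [-9.5, -54.6], [-14.9, 97.2], [33.2, 117.7]]
scene 0.7 [[-141.0, -265.8], [-233.4, -134.3], [128.4, 152.9], [202.3, 46.1]]
top 0.57 [[16.8, 86.4], [15.9, -87.1], [-15.5, -83.9], [-14.4, 88.3]]
```

View pics/w6.png

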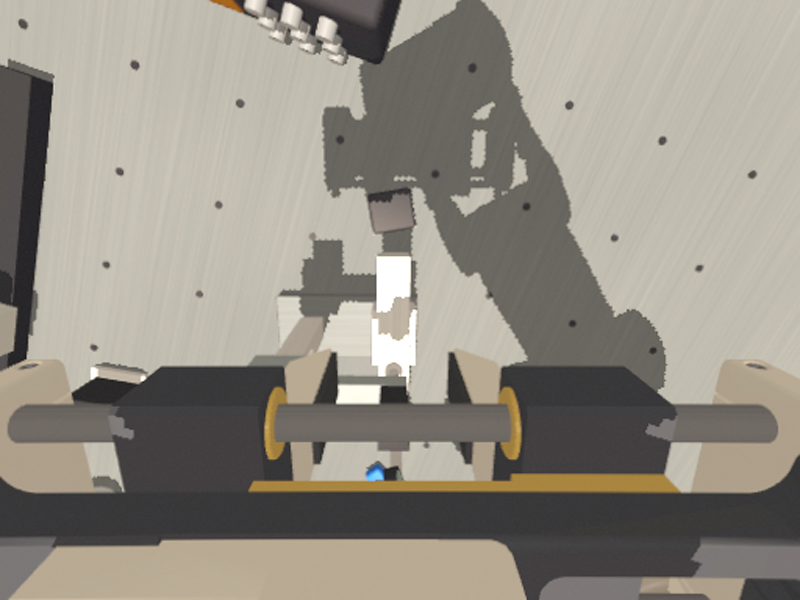

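The bar lies square across the anvil. It is visible from (393,255) to (393,365), centred within about 2 mm by the top camera. I'll turn the gripper a quarter turn, close it and move above the head post.

>>> play_rows --rows '[[[-0.07,0.2,0],[0,0,0.94]],[[-0.07,0.2,0],[0,0,0.94]],[[-0.07,0.2,0],[0,0,0.94]],[[-0.07,0.2,0],[0,0,0.94]],[[-0.07,0.2,0],[0,0,0.94]],[[-0.07,0.2,0],[0,0,0.94]],[[-0.07,0.2,0],[0,0,0.94]],[[-0.07,0.2,0],[0,0,0.94]],[[-0.07,0.2,0],[0,0,0.94]],[[-0.07,0.2,0],[0,0,0.94]],[[-0.07,0.2,0],[0,0,0.94]],[[-0.04,0.17,0],[0,0,0.9]]]' --hand -1

```text
time: 32.67
tool_pos: [488.2, -284.6, 290.1]
tcp_rot: [-3.141, 0.0, 0.33]
contact_force: [-0.3, -0.2, 0.7]
grip_width: 0.5
finger_force: 0.0
```

>>> play_rows --rows '[[[0,0,-0.5],[0,0,0]],[[0,0,-0.6],[0,0,0]],[[0,0,-0.4],[0,0,0]],[[0,0,0],[0,0,0]]]'

```text
time: 33.17
tool_pos: [487.9, -284.6, 244.0]
tcp_rot: [-3.139, 0.002, 0.324]
contact_force: [-0.4, -0.0, -0.2]
grip_width: 0.4
finger_force: 0.0
```

```bash
python3 - <<'E'
from w import *
o,c,cm=shot("w7",[])
t=np.array(o["tool_pos"]); tip=t-np.array([0,0,14])
for k in("scene","top"):
    c=capture(k);cm=cam(c); print(k,[(np.round(d["at"],1),round(float(d["p"]),2)) for d in pinpoint("head_grip",k)[:2]],"pred head_grip",proj(cm,[488.6,-285.1,192])[0][::-1])
E
```

```text
33.17 [ 487.87 -284.65  244.04] [-3.14  0.    0.32] 0.4 [-0.42 -0.03 -0.19]
scene [(array([123.2, 192.8]), 0.91)] pred head_grip [122.77 194.1 ]
top [] pred head_grip [223.23 398.12]
```

>>> play_rows --rows '[[[0,0,-0.2],[0,0,0]],[[0,0,-0.2],[0,0,0]],[[0,0,-0.15],[0,0,0]],[[0,0,-0.15],[0,0,0]],[[0,0,-0.15],[0,0,0]]]'

```text
time: 34.05
tool_pos: [488.2, -284.7, 220.1]
tcp_rot: [3.141, 0.0, 0.326]
contact_force: [-2.3, 1.9, 5.7]
grip_width: 0.4
finger_force: 2.4
```

>>> play_rows --rows '[[[0,0,-0.12],[0,0,0]],[[0,0,-0.12],[0,0,0]],[[0,0,-0.12],[0,0,0]],[[0,0,-0.12],[0,0,0]],[[0,0,-0.12],[0,0,0]],[[0,0,-0.12],[0,0,0]],[[0,0,-0.12],[0,0,0]],[[0,0,-0.12],[0,0,0]],[[0,0,-0.1],[0,0,0]],[[0,0,-0.06],[0,0,0]],[[0,0,0],[0,0,0]]]'

```text
time: 35.42
tool_pos: [488.7, -285.2, 186.2]
tcp_rot: [3.141, -0.001, 0.326]
contact_force: [-0.6, -0.7, 0.4]
grip_width: 0.2
finger_force: 0.0
```

```bash
python3 - <<'E'
from w import *
F=[]
for i in range(4):
    o=get_obs(); F.append(o["contact_force"]); c=capture("scene")
print(o["time"],o["tool_pos"],np.mean(F,0)); cm=cam(c)
print([(np.round(d["at"],1),round(float(d["p"]),2)) for d in pinpoint("head_grip","scene")[:2]],proj(cm,[488.6,-285.1,o["tool_pos"][2]-36])[0][::-1],proj(cm,[488.6,-285.1,192])[0][::-1])
E
```

```text
35.575 [ 488.69 -285.19  186.25] [-0.19 -0.13  0.34]
[(array([137.4, 194.6]), 0.68)] [133.38 195.48] [122.77 194.1 ]
```

>>> play_rows --rows '[[[0,0,-0.06],[0,0,0]],[[0,0,-0.06],[0,0,0]],[[0,0,-0.06],[0,0,0]]]'

```text
time: 36.05
tool_pos: [488.6, -285.1, 181.3]
tcp_rot: [3.141, -0.001, 0.326]
contact_force: [-1.0, -0.4, 3.9]
grip_width: 0.5
finger_force: 2.3
```

>>> play_rows --rows '[[[0,0,-0.05],[0,0,0]],[[0,0,-0.05],[0,0,0]]]'

```text
time: 36.3
tool_pos: [488.6, -285.1, 178.4]
tcp_rot: [3.141, -0.001, 0.326]
contact_force: [-0.7, -0.4, 5.8]
grip_width: 0.2
finger_force: 3.1
```

>>> play_rows --rows '[[[0,0,-0.04],[0,0,0]]]'

```text
time: 36.42
tool_pos: [488.6, -285.1, 177.2]
tcp_rot: [3.141, -0.001, 0.326]
contact_force: [-0.7, -0.0, 6.2]
grip_width: 0.3
finger_force: 3.2
```

>>> play_rows --rows '[[[0,0,-0.03],[0,0,0]],[[0,0,0],[0,0,0]]]'

```text
time: 36.67
tool_pos: [488.6, -285.1, 176.2]
tcp_rot: [3.141, -0.001, 0.326]
contact_force: [-1.3, 0.0, 5.6]
grip_width: 0.6
finger_force: 2.8
```

```bash
python3 - <<'E'
from w import *
o=get_obs(); print(o["time"],o["tool_pos"],o["contact_force"],o["finger_force"])
E
```

```text
36.675 [ 488.6  -285.08  176.24] [-1.28  0.03  5.63] 2.7715903500211425
```

>>> play_rows --rows '[[[0,0,-0.04],[0,0,0]],[[0,0,0],[0,0,0]]]'

```text
time: 36.92
tool_pos: [488.6, -285.1, 175.1]
tcp_rot: [3.141, -0.001, 0.326]
contact_force: [0.5, 0.6, 4.6]
grip_width: 0.3
finger_force: 2.9
```

>>> play_rows --rows '[[[0,0,0.1],[0,0,0]],[[0,0,0.4],[0,0,0]],[[0,0,0.8],[0,0,0]],[[0,0,1],[0,0,0]],[[0,0,1],[0,0,0]],[[0,0,1],[0,0,0]],[[-0.6,0.2,0.6],[0,0,0]],[[-1,0.4,0],[0,0,0]],[[-0.6,0.4,0],[0,0,0]],[[-0.2,0,0],[0,0,0]],[[0,0,0],[0,0,0]]]'

```text
time: 38.3
tool_pos: [416.5, -255.3, 322.1]
tcp_rot: [3.141, -0.0, 0.325]
contact_force: [0.7, -0.5, -0.5]
grip_width: 0.3
finger_force: 0.0
```

```bash
python3 - <<'E'
from w import *
A=np.array([488.6,-285.1]); n=np.array([-.321,.947]); g=np.array([.947,.321])
o=get_obs(); print(o["time"],o["tool_pos"])
r={}
cms={}
for k in("scene","top"):
    c=capture(k);q=cms[k]=cam(c); save(c,"end_"+k)
    for name in("head_grip","lens_post","flap_a_edge","flap_b_edge","stripper","rod"):
        d=pinpoint(name,k)[:1]; print(k,name,[(np.round(x["at"],1),round(float(x["p"]),2)) for x in d])
    print("pred head_grip",[proj(q,[488.6,-285.1,z])[0][::-1] for z in (134,139,144)])
    for m in trace("bar",k)[:4]:
        ys,xs=np.nonzero(m["mask"]); b=cv2.boxPoints(cv2.minAreaRect(np.float32(np.c_[xs,ys])))
        P=np.array([onz(q,(v,u),70)[:2] for u,v in b])-A
        if np.linalg.norm(P.mean(0))<90: print(k,round(m["p"],2),np.c_[P@g,P@n].round(1).tolist())
E
```

```text
38.3 [ 416.53 -255.26  322.14]
scene head_grip [(array([138.3, 196.4]), 0.77)]
scene lens_post [(array([159., 200.]), 0.56)]
scene flap_a_edge [(array([278.4, 348.9]), 0.67)]
scene flap_b_edge [(array([206.5, 265.4]), 0.73)]
scene stripper [(array([155.6, 170.9]), 0.7)]
scene rod [(array([247.5, 292. ]), 0.84)]
pred head_grip [array([137.4, 196. ]), array([136.17, 195.84]), array([134.93, 195.68])]
scene 0.93 [[42.0, -46.1], [-11.3, -73.6], [-17.6, 97.4], [33.8, 119.3]]
top head_grip [(array([226.7, 387.5]), 0.95)]
top lens_post [(array([239.7, 329.9]), 0.73)]
top flap_a_edge [(array([182.9, 135.8]), 0.91)]
top flap_b_edge [(array([198.3, 240.5]), 0.71)]
top stripper [(array([245.9, 298.7]), 0.48)]
top rod [(array([197.8, 208. ]), 0.59)]
pred head_grip [array([226.55, 389.33]), array([226.28, 390.04]), array([226.01, 390.76])]
top 0.61 [[15.4, 96.2], [20.1, -80.5], [-9.7, -78.6], [-14.2, 96.9]]
```

```bash
python3 - <<'E'
from w import *
from scipy.ndimage import map_coordinates as mc
g3=np.array([.947,.321,0]); n3=np.array([-.321,.947,0]); A=np.array([488.6,-285.1,0])
a=cv2.imread("pics/scene.png",0).astype(float); b=cv2.imread("pics/end_scene.png",0).astype(float); t=cv2.imread("pics/end_top.png",0).astype(float)
cs=cam(capture("scene")); ct=cam(capture("top"))
def samp(im,cm,P): uv=proj(cm,P); return mc(im,[uv[:,1],uv[:,0]],order=1).astype(int)
zs=np.arange(130,236,4)
print("z",zs.tolist()); print("init",samp(a,cs,[A+[0,0,z] for z in zs]).tolist()); 
zs2=np.arange(80,200,4); print(zs2.tolist()); print("end",samp(b,cs,[A+[0,0,z] for z in zs2]).tolist())
s=np.arange(-120,121,5)
for nm,im,cm in(("top",t,ct),("scene",b,cs)):
  for go in(-8,0,8): print(nm,go,list(zip(s.tolist(),samp(im,cm,[A+n3*x+g3*go+[0,0,70] for x in s]).tolist())) if go==0 else samp(im,cm,[A+n3*x+g3*go+[0,0,70] for x in s]).tolist())
w=np.arange(-40,41,4); print(w.tolist())
for no in(-75,-60,60,75): print("top across",no,samp(t,ct,[A+n3*no+g3*x+[0,0,70] for x in w]).tolist())
E
```

```text
z [130, 134, 138, 142, 146, 150, 154, 158, 162, 166, 170, 174, 178, 182, 186, 190, 194, 198, 202, 206, 210, 214, 218, 222, 226, 230, 234]
init [95, 94, 92, 90, 91, 94, 105, 94, 60, 42, 39, 39, 38, 38, 36, 36, 36, 36, 35, 37, 43, 45, 46, 68, 96, 103, 105]
[80, 84, 88, 92, 96, 100, 104, 108, 112, 116, 120, 124, 128, 132, 136, 140, 144, 148, 152, 156, 160, 164, 168, 172, 176, 180, 184, 188, 192, 196]
end [94, 90, 89, 90, 94, 98, 85, 55, 39, 36, 39, 40, 38, 39, 37, 39, 37, 37, 39, 47, 47, 50, 63, 95, 103, 104, 104, 104, 104, 105]
top -8 [249, 250, 249, 249, 249, 248, 204, 132, 50, 33, 46, 94, 145, 120, 140, 147, 151, 121, 99, 82, 65, 68, 66, 70, 101, 116, 80, 86, 81, 59, 173, 242, 245, 245, 246, 245, 246, 246, 246, 245, 245, 245, 177, 87, 62, 58, 65, 83, 73]
top 0 [(-120, 250), (-115, 250), (-110, 250), (-105, 249), (-100, 250), (-95, 249), (-90, 197), (-85, 136), (-80, 115), (-75, 119), (-70, 117), (-65, 109), (-60, 154), (-55, 179), (-50, 190), (-45, 67), (-40, 48), (-35, 45), (-30, 41), (-25, 24), (-20, 52), (-15, 67), (-10, 67), (-5, 67), (0, 69), (5, 67), (10, 73), (15, 79), (20, 73
[... 1398 characters left out ...]
, 95, 102, 147, 196, 219, 222, 222, 223, 223, 223, 222, 223, 223, 225, 222, 222, 223, 224, 222, 221, 185, 114, 82, 88, 106, 112, 107]
[-40, -36, -32, -28, -24, -20, -16, -12, -8, -4, 0, 4, 8, 12, 16, 20, 24, 28, 32, 36, 40]
top across -75 [147, 148, 148, 148, 148, 148, 138, 78, 33, 48, 119, 231, 243, 243, 217, 129, 121, 122, 124, 124, 122]
top across -60 [148, 148, 147, 148, 148, 155, 211, 181, 145, 127, 154, 240, 243, 242, 200, 127, 121, 122, 123, 125, 123]
top across 60 [127, 128, 125, 122, 119, 81, 109, 222, 246, 247, 246, 247, 246, 246, 210, 128, 121, 125, 122, 123, 122]
top across 75 [126, 127, 127, 127, 117, 70, 107, 220, 245, 247, 245, 247, 247, 246, 199, 128, 125, 125, 126, 125, 125]
```

The post dropped about 53 mm, from 32 to about 85 mm, and the bar ends sit at ±90 mm, so the bar is centred and square. I'll hand in now.

```bash
python3 -c "
from plant import bot,get_obs
print(get_obs()['time']); print(bot.close_job())"
```

```text
39.2
the job is handed in; nothing more can be done
None
```

The job was handed in at 39.2 s: both flaps are folded back past upright, the bar lies square and centred on the anvil within about 1–2 mm, the head is at about 85 mm (foot pushed in about 5 mm), the rod is still in the carton, and I saw nothing else on the bench disturbed.

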